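Unload the spindle grinding fixture into the round tin

ROBOT

A 6-joint arm with a two-finger parallel gripper is mounted at the origin on the work surface. World frame = base frame: x ahead of the robot, y to its left, z up, the work surface at z = 0. Lengths are in m, angles in rad, forces in N, time in s.
With the tool pointing down it reaches from about 0.35 to 0.775 m from the base axis. Payload 5.5 kg.
Tool frame: the origin (TCP) lies midway between the tips of the shut fingers; the grasp point (between the pads) lies 19 mm behind it (env.hold_point_z is the distance from the TCP to the grasp point, in m); z points along the fingers, y is the line along which they close (so a half turn about z gives the same grasp; the last joint's range is limited). The gripper opens to 85 mm and grips with 20 to 120 N. Pads are 22 mm wide; open, the fingers measure 114 mm over their backs; the gripper's body (76 mm by 85 mm) begins 54 mm behind the grasp point. The pads swing forward as they close: fully open they stand 13 mm farther back than shut.
Start: joints at [-1.287, 0.313, 0.046, 1.304, 0, 1.431], TCP at [0.236, -0.524, 0.231] pointing down, gripper open.
Joint ranges: [-2.76, 2.76], [-0.86, 1.69], [-1.03, 1.26], [-2.2, 2.34], [-1.47, 1.5], [-3.14, 3.14]. Speed limits (rad/s): [2.57, 2.57, 3.14, 3.14, 3.14, 3.14].

INTERFACE

Orientations are given as a unit quaternion [w, x, y, z].
In Python, from workcell import env, read_camera gives the robot as it stands. The module is installed in compiled form; this text tells all that it offers.
- The arm moves only by the tool carry_out, never from a script. Its argument "moves" is a list of rows, each an object of numbers: "tx", "ty", "tz": the shift along the world's x, y, z in cm; "wx", "wy", "wz": the turn, a rotation vector about the world's x, y, z in rad; "claw": the closure, from -1 (fully open) to 1 (shut). A call has 1 to 8 rows; each row shifts and turns the commanded pose from where the row before left it; what a row does not reach is not made up. A row lasts 1/8 s, in which the tool goes at most 62.5 mm and 10.7 degrees, less where a joint would pass 70% of its speed; a pose out of reach is approached as far as the arm can. A call is refused whole if a number of a shift passes 6.25 or a number of a turn 0.188, either way. A call with a gripper value outside its range is refused whole. The fingers move at their own pace and stop on an object; "newtons" is the grip in N (left out, the last holds). Time passes only in rows, so rows that do not move let the fingers close. It gives the time, the measured TCP pose, the force, the opening and the grip force at its end, in the units of the state.
- env.get_state(): the state, without advancing time (a new reading comes with each control period).
- read_camera(name): name is "scene" or "side" or "wrist"; returns a dict with "image" (420x560x3 uint8, blue, green, red), "z_map" (420x560 float32, m along the optical axis (not along the pixel's ray), 0 where there is no reading), "fx", "fy", "cx", "cy" (pixels), "camera_from_world" (4x4, takes a point from world to camera coordinates); the wrist camera has in their place "hand_eye" (4x4, takes a point from camera to tool coordinates, whose origin is the TCP and whose axes are the flange's). Camera axes: x right, y down, z forward; pixel columns grow to the right and rows downward; lengths in m; the calibration is good to about 2 mm. A picture is of the moment at which its call begins: read the wrist's pose just before it.
- env.hand_in(): hands the job in; it is judged then, once.
The state is a dict: "clock": time; "joint_pos": joint angles; "qvel": joint speeds; "tau": joint torques, N m; "tcp_pos": TCP position; "orientation": TCP orientation; "wrist_force": force on the tool from outside, world axes, zero at the start; "ft_torque": the same for the moment, N m; "finger_gap": finger opening in m; "grip_force": force on a finger pad.
Only numpy, scipy, OpenCV 4.12 (cv2) and the standard library are available. Lean on these libraries where they do the work, as an engineer would, in place of code of your own. Each camera call takes 0.05 s, during which the arm holds its last target. There are 200 camera calls.

TASK

Flip the end latch of the grinding fixture right over, draw every ground spindle along the slot and out through its open mouth, and stand them all upright, feet flat on the floor of the round tin, packed in beside the ones already standing there. When the fixture is empty, flip the latch fully shut again, and leave the tools and the mug on the bench where they are.

Things in the scene. Friction and masses are not known exactly. Their poses are not given: they have to be found in the camera images.
- fixture: bolted-down grinding fixture, a straight T-slot rail in green and bright steel, 72 mm wide (x -36 to 36 mm). Origin: on the slot's centre line at its open mouth, at bench level; y points from the mouth into the slot, x across, z up. The slot runs from y = 0 to 260 mm, where a block closes it; its floor is 6 mm above the bench. Its steel is oiled and slippery.
- slot_mouth (a point): the slot's mouth, on its centre line at lip height (23 mm above the bench). Under the lips the channel for the feet is 46 mm wide and 12 mm high; the two steel lips over it, 5 mm thick, leave a gap 22 mm wide for the stems: a spindle can slide along but not be lifted out.
- apron (a point): centre of the bare steel apron before the mouth, 30 mm out, on its top, 6 mm above the bench and flush with the slot's floor. The apron is 110 mm wide and reaches 60 mm out from the mouth; a spindle standing here is clear of the lips and can be lifted.
- latch (a joint): latch bar across the slot just inside the mouth (fixture y = 12 mm). 0 = shut, flat across the lips, stopping the stems. It turns up and over about a pin along the fixture's y at x = 34 mm, 33.5 mm above the bench, to its open stop at 2.6 rad, leaning out beyond the +x side. Light (0.1 kg); left near upright it falls to the side it leans to.
- latch_knob (a point): centre of the red ball knob, 22 mm across, at the free end of the latch bar, 97 mm from the hinge pin. Shut, it is at x = -63 mm, y = 12 mm, z = 30 mm in the fixture's frame, clear of the rail's -x side.
- tin: loose low round yellow tin, 0.6 kg: inside 136 mm across, wall 4 mm, rim 38 mm above the bench, floor 4 mm thick. Origin: centre of its underside. It has room for seven spindles: one in the middle and six round it, about 44 mm from the middle.
- spindle1: a loose flanged steel spindle, 80 mm tall, about 0.2 kg: round foot 40 mm across and 8 mm thick, plain rust-brown stem 16 mm across from there up, its top ground bright. Origin: centre of the underside of its foot; z runs up the stem. It waits in the slot of the fixture, or is absent.
- spindle2: a loose flanged steel spindle, 80 mm tall, about 0.2 kg: round foot 40 mm across and 8 mm thick, plain rust-brown stem 16 mm across from there up, its top ground bright. Origin: centre of the underside of its foot; z runs up the stem. It waits in the slot of the fixture, or is absent.
- spindle3: a loose flanged steel spindle, 80 mm tall, about 0.2 kg: round foot 40 mm across and 8 mm thick, plain rust-brown stem 16 mm across from there up, its top ground bright. Origin: centre of the underside of its foot; z runs up the stem. It waits in the slot of the fixture, or is absent.
- spindle4: a loose flanged steel spindle, 80 mm tall, about 0.2 kg: round foot 40 mm across and 8 mm thick, plain rust-brown stem 16 mm across from there up, its top ground bright. Origin: centre of the underside of its foot; z runs up the stem. It waits in the slot of the fixture, or is absent.
- spindle5: a loose flanged steel spindle, 80 mm tall, about 0.2 kg: round foot 40 mm across and 8 mm thick, plain rust-brown stem 16 mm across from there up, its top ground bright. Origin: centre of the underside of its foot; z runs up the stem. It waits in the slot of the fixture, or is absent.
- spindle6: a loose flanged steel spindle, 80 mm tall, about 0.2 kg: round foot 40 mm across and 8 mm thick, plain rust-brown stem 16 mm across from there up, its top ground bright. Origin: centre of the underside of its foot; z runs up the stem. It already stands in the tin, or is absent.
- spindle7: a loose flanged steel spindle, 80 mm tall, about 0.2 kg: round foot 40 mm across and 8 mm thick, plain rust-brown stem 16 mm across from there up, its top ground bright. Origin: centre of the underside of its foot; z runs up the stem. It already stands in the tin, or is absent.
- grinder: green angle grinder lying on the bench, a bystander; origin under its gear head
- goggles: safety goggles on the bench, a bystander
- wire_brush: brush on the bench, a bystander
- mug: blue mug on the bench, a bystander

How it is judged:
On the way, in this order (a step that is already met when the one before it is completed fails the run):
1. the latch is flipped right over to its open side (value of joint latch above 2.2 rad), for 0.2 s.
2. every spindle stands upright in the tin (horizontal distance between each of spindle1, spindle2, spindle3, spindle4, spindle5, spindle6, spindle7 and tin below 0.055 m and angle between each of spindle1, spindle2, spindle3, spindle4, spindle5, spindle6, spindle7's own z axis and vertical below 0.12 rad and z of spindle1 in the frame of tin between -0.003 and 0.009 m and linear speed of each of spindle1, spindle2, spindle3, spindle4, spindle5, spindle6, spindle7 below 0.03 m/s and z of spindle2 in the frame of tin between -0.003 and 0.009 m and z of spindle3 in the frame of tin between -0.003 and 0.009 m and z of spindle4 in the frame of tin between -0.003 and 0.009 m and z of spindle5 in the frame of tin between -0.003 and 0.009 m and z of spindle6 in the frame of tin between -0.003 and 0.009 m and z of spindle7 in the frame of tin between -0.003 and 0.009 m), for 0.2 s.
At the end, for the whole second after the job is handed in: Every spindle present stands inside the tin, within 7 degrees of upright, its foot flat on the tin's floor (within 5 mm) and at rest; the tin is flat on the bench; the latch is shut to within 0.1 rad (all of step 2 and value of joint latch below 0.1 rad and angle between tin's own z axis and vertical below 0.05 rad and linear speed of tin below 0.03 m/s); the robot touches nothing.
It fails at once if a tool, the goggles or the mug is moved more than 4 cm (distance of any of grinder, goggles, wire_brush, mug from where it was at the start of the episode above 0.04 m).
Of spindle1, spindle2, spindle3, spindle4, spindle5 only 3 to 5 are there at a start; the rules pass over those that are not, and their reading is None.
Of spindle6, spindle7 only 1 to 2 are there at a start; the rules pass over those that are not, and their reading is None.
At some moment in a run one of tin may be knocked a few centimetres aside while the robot is not near it.
Once in a run the grip may slacken for a moment while it holds something.
It also fails if it takes over 210 s, if anything falls off the work surface, if the arm or the gripper's body presses on something with over 40 N, if the wrist force passes 120 N, or if a joint passes its speed limit or range.

## Working session

There is one attempt and no reset: what is moved stays moved. The work goes in short steps, Python scripts to look and compute and a tool call to move; the robot and the scene stay as the last step left them, time stands still between calls to the robot, and variables do not carry over. Pictures are saved under pics/ and viewed, at most 14 in all, crops included, and the job is handed in when it is done.

Besides the shell and the picture viewer there is one more tool, called after "Request:" by a JSON object that holds its "api" and its "payload", one argument or row to a line. carry_out: Moves the arm, as the interface text tells. Its arguments: {"type":"object","properties":{"moves":{"type":"array","items":{"type":"object","properties":{"tx":{"type":"number"},"ty":{"type":"number"},"tz":{"type":"number"},"wx":{"type":"number"},"wy":{"type":"number"},"wz":{"type":"number"},"claw":{"type":"number"}}}},"newtons":{"type":"number"}},"required":["moves"]}

```bash
mkdir -p pics; cat > h.py <<'E'
from workcell import env, read_camera
import numpy as np, cv2
def world(c):
    z=c["z_map"]; v,u=np.mgrid[:420,:560]
    P=np.stack([(u-c["cx"])/c["fx"]*z,(v-c["cy"])/c["fy"]*z,z,np.ones_like(z)],-1)
    return P@np.linalg.inv(c["camera_from_world"]).T
E
python3 - <<'E'
from h import *
print(env.get_state(), env.hold_point_z)
for n in("scene","side"):
    c=read_camera(n); cv2.imwrite(f"pics/{n}0.png",c["image"]); np.savez(f"{n}0.npz",**c)
    T=np.linalg.inv(c["camera_from_world"]); print(n,T[:3,3].round(3),T[:3,2].round(2),c["fx"])
E
```

```text
{'clock': 0.0, 'joint_pos': array([-1.28656766e+00,  3.14020090e-01,  4.49965701e-02,  1.30360680e+00,
       -8.86104146e-06,  1.43119806e+00]), 'qvel': array([-0.00032855, -0.00116968, -0.00151275, -0.00011781,  0.00040967,
        0.00183024]), 'tau': array([-1.28305011e-03, -4.80622315e+01,  2.98537624e+01,  1.94636313e-02,
       -6.16889452e-05,  6.14057285e-06]), 'tcp_pos': array([ 0.23631624, -0.52363942,  0.23040487]), 'orientation': array([-9.14277830e-04,  9.77629832e-01,  2.10330861e-01, -7.06738061e-05]), 'wrist_force': array([0.25231608, 0.45092149, 0.05444023]), 'ft_torque': array([-0.02048548, -0.0212475 ,  0.02877422]), 'grip_force': 0.0, 'finger_gap': 0.08551918474453507} 0.0187
scene [1.594 0.834 0.949] [-0.64 -0.54 -0.55] 495.17405117379906
side [0.05  0.775 0.774] [ 0.44 -0.66 -0.61] 447.9565557404383
```

View pics/scene0.png

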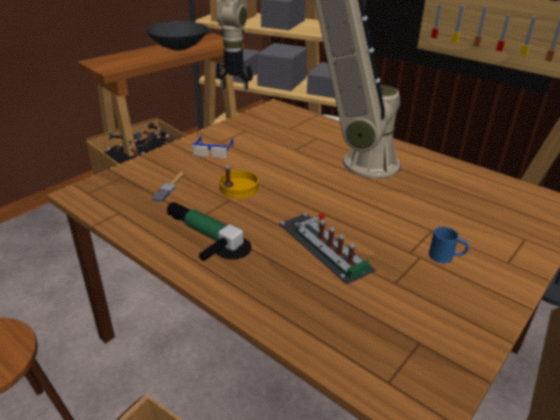

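View pics/side0.png

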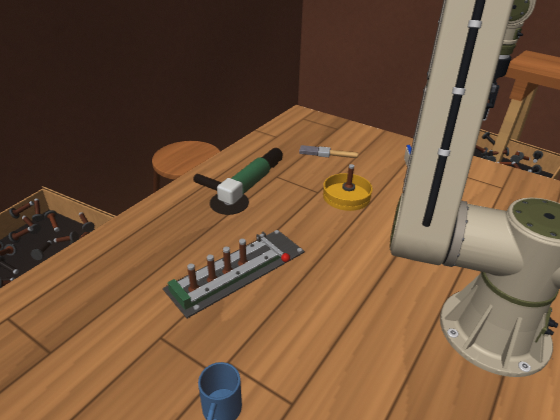

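The side view shows four spindles in the slot at about (192–243, 240–285). The red knob is at (286,257), the mouth end at (290,240) and the green end block at (178,292). The tin is at (347,192) with one spindle standing in it. Next I'll measure all of these.

```bash
cat >> h.py <<'E'
def clusters(W,m,mn=8):
    n,l,s,ce=cv2.connectedComponentsWithStats(m.astype(np.uint8),connectivity=8)
    return [(i,l==i) for i in range(1,n) if s[i,4]>=mn]
def hsv(c): return cv2.cvtColor(c["image"],cv2.COLOR_BGR2HSV)
E
python3 - <<'E'
from h import *
for n in("scene","side"):
    c=dict(np.load(f"{n}0.npz")); W=world(c)[...,:3]; H=hsv(c); z=W[...,2]
    ok=c["z_map"]>0
    red=((H[...,0]<6)|(H[...,0]>174))&(H[...,1]>180)&(H[...,2]>120)&ok&(z>.005)&(z<.06)&(W[...,0]<.9)
    print(n)
    for i,m in clusters(W,red,5): print("red",m.sum(),np.argwhere(m).mean(0),W[m].mean(0).round(4))
    yel=(H[...,0]>18)&(H[...,0]<32)&(H[...,1]>200)&(H[...,2]>120)&ok&(z<.06)&(z>.03)
    for i,m in clusters(W,yel,30): 
        p=W[m]; A=np.c_[2*p[:,:2],np.ones(len(p))]; s=np.linalg.lstsq(A,(p[:,:2]**2).sum(1),rcond=None)[0]
        print("yel",m.sum(),s[:2],np.sqrt(s[2]+s[:2]@s[:2]),p.min(0),p.max(0))
    tall=ok&(z>.045)&(z<.1)&(W[...,0]>.25)&(W[...,0]<.95)&(W[...,1]<.45)&(W[...,1]>-.65)
    for i,m in clusters(W,tall): print("tall",m.sum(),np.argwhere(m).mean(0).round(),W[m].mean(0).round(4),W[m].max(0).round(3), np.median(c["image"][m],0))
    plate=ok&(z>.003)&(z<.03)&(H[...,1]<110)
    for i,m in clusters(W,plate,150): print("plate",m.sum(),np.argwhere(m).mean(0).round(),[ (x*1000).round() for x in cv2.minAreaRect(W[m][:,:2].astype(np.float32))[:2] for x in [np.array(x)]],cv2.boxPoints(cv2.minAreaRect(W[m][:,:2].astype(np.float32))).round(3).tolist())
E
```

```text
scene
red 20 [215.75 321.25] [0.4784 0.098  0.0371]
yel 40 [ 0.46129559 -0.28583685] 0.03721651447859401 [ 0.41774981 -0.33272663  0.03025432] [ 0.49475137 -0.26421678  0.0523803 ]
yel 81 [ 0.49105072 -0.26069016] 0.06712906852580067 [ 0.45399202 -0.25419446  0.03004843] [ 0.5615514  -0.18930516  0.0441667 ]
tall 140 [146. 210.] [ 0.3917 -0.5176  0.0529] [ 0.432 -0.457  0.063] [133.   88.5  89. ]
tall 48 [170. 228.] [ 0.5051 -0.3022  0.0674] [ 0.515 -0.295  0.088] [24. 55. 90.]
tall 1247 [226. 208.] [ 0.7804 -0.1136  0.058 ] [ 0.885 -0.007  0.072] [53. 78. 37.]
tall 66 [226. 322.] [0.5608 0.1582 0.0702] [0.57  0.165 0.089] [46.5 58.  82.5]
tall 71 [233. 331.] [0.573  0.2015 0.0695] [0.581 0.208 0.092] [46. 54. 78.]
tall 145 [234. 438.] [0.3623 0.4414 0.0696] [0.4   0.45  0.089] [93. 66. 39.]
tall 76 [241. 341.] [0.5852 0.2428 0.0682] [0.592 0.251 0.09 ] [49.5 56.5 79.5]
tall 77 [250. 351.] [0.6002 0.2894 0.0694] [0.607 0.296 0.089] [43. 54. 72.]
plate 516 [ 51. 283.] [array([ -952., -1246.]), array([320., 255.])] [[-1.1419999599456787, -1.1699999570846558], [-1.0679999589920044, -1.4
[... 2419 characters left out ...]
 [array([520.,  34.]), array([ 60., 111.])] [[0.460999995470047, 0.012000000104308128], [0.5709999799728394, -0.004000000189989805], [0.5789999961853027, 0.0560000017285347], [0.4690000116825104, 0.07100000232458115]]
plate 3242 [277. 226.] [array([571., 204.]), array([283., 113.])] [[0.47600001096725464, 0.08399999886751175], [0.5839999914169312, 0.052000001072883606], [0.6650000214576721, 0.3240000009536743], [0.5569999814033508, 0.35600000619888306]]
plate 2931 [347. 490.] [array([ 4., 31.]), array([165., 220.])] [[-0.1120000034570694, -0.04399999976158142], [0.1080000028014183, -0.05900000035762787], [0.11900000274181366, 0.10499999672174454], [-0.10000000149011612, 0.12099999934434891]]
```

Request:
{"api": "carry_out", "payload": {
  "moves": [
    {"tx":1.8,"ty":4.7,"wz":0.18,"claw":0},
    {"tx":1.8,"ty":4.7,"wz":0.18,"claw":0},
    {"tx":1.8,"ty":4.7,"wz":0.18,"claw":0},
    {"tx":1.8,"ty":4.7,"wz":0.18,"claw":0},
    {"tx":1.8,"ty":4.7,"wz":0.18,"claw":0},
    {"tx":1.8,"ty":4.7,"wz":0.18,"claw":0},
    {"tx":1.8,"ty":4.7,"wz":0.18,"claw":0},
    {"tx":1.8,"ty":4.7,"wz":0.18,"claw":0}
  ]
}}

```text
invalid input at $.moves[0]: expected keys tx, ty, tz, wx, wy, wz, claw
```

Request:
{"api": "carry_out", "payload": {
  "moves": [
    {"tx":1.8,"ty":4.7,"wz":0.18,"claw":0},
    {"tx":1.8,"ty":4.7,"wz":0.18,"claw":0},
    {"tx":1.8,"ty":4.7,"wz":0.18,"claw":0},
    {"tx":1.8,"ty":4.7,"wz":0.18,"claw":0},
    {"tx":1.8,"ty":4.7,"wz":0.18,"claw":0},
    {"wz":0.08,"claw":0},
    {"claw":0}
  ]
}}

```text
invalid input at $.moves[0]: expected keys tx, ty, tz, wx, wy, wz, claw
```

```bash
cat >> h.py <<'E'
from scipy.spatial.transform import Rotation as Ro
def st():
    s=env.get_state(); q=s["orientation"]; M=Ro.from_quat(np.r_[q[1:],q[0]]).as_matrix()
    print("t",round(s["clock"],2),"tcp",s["tcp_pos"].round(4),"yaw",np.degrees(np.arctan2(M[1,1],M[0,1])).round(1),"z",M[:,2].round(3),"gap",round(s["finger_gap"],4),"q",s["joint_pos"].round(2))
    return s,M
E
python3 - <<'E'
from h import *
st()
E
```

```text
t 0.1 tcp [ 0.2363 -0.5237  0.2304] yaw -65.7 z [-0.     0.002 -1.   ] gap 0.0858 q [-1.29  0.31  0.05  1.3  -0.    1.43]
```

All keys are required in each row.

Request:
{"api": "carry_out", "payload": {
  "moves": [
    {"tx":1.8,"ty":4.7,"tz":0,"wx":0,"wy":0,"wz":0.18,"claw":0},
    {"tx":1.8,"ty":4.7,"tz":0,"wx":0,"wy":0,"wz":0.18,"claw":0},
    {"tx":1.8,"ty":4.7,"tz":0,"wx":0,"wy":0,"wz":0.18,"claw":0},
    {"tx":1.8,"ty":4.7,"tz":0,"wx":0,"wy":0,"wz":0.18,"claw":0},
    {"tx":1.8,"ty":4.7,"tz":0,"wx":0,"wy":0,"wz":0.18,"claw":0},
    {"tx":1.8,"ty":4.7,"tz":0,"wx":0,"wy":0,"wz":0.18,"claw":0},
    {"tx":1.8,"ty":4.7,"tz":0,"wx":0,"wy":0,"wz":0.18,"claw":0},
    {"tx":1.8,"ty":4.7,"tz":0,"wx":0,"wy":0,"wz":0.18,"claw":0}
  ],
  "newtons": 30
}}

```text
clock: 1.1
tcp_pos: [0.3806, -0.1465, 0.2311]
orientation: [-0.0, 0.594, 0.804, 0.0]
wrist_force: [0.6, 0.4, 0.3]
finger_gap: 0.0426
grip_force: 0.0
```

Request:
{"api": "carry_out", "payload": {
  "moves": [
    {"tx":1.8,"ty":4.7,"tz":0,"wx":0,"wy":0,"wz":0.18,"claw":0},
    {"tx":1.8,"ty":4.7,"tz":0,"wx":0,"wy":0,"wz":0.18,"claw":0},
    {"tx":1.8,"ty":4.7,"tz":0,"wx":0,"wy":0,"wz":0.18,"claw":0},
    {"tx":1.8,"ty":4.7,"tz":0,"wx":0,"wy":0,"wz":0.18,"claw":0},
    {"tx":1.8,"ty":4.7,"tz":0,"wx":0,"wy":0,"wz":0.18,"claw":0},
    {"tx":0,"ty":0,"tz":0,"wx":0,"wy":0,"wz":0.08,"claw":0},
    {"tx":0,"ty":0,"tz":0,"wx":0,"wy":0,"wz":0,"claw":0}
  ]
}}

```text
clock: 1.98
tcp_pos: [0.4701, 0.0875, 0.2308]
orientation: [-0.001, 0.148, 0.989, -0.0]
wrist_force: [-0.2, -0.5, 0.6]
finger_gap: 0.0427
grip_force: 0.0
```

```bash
python3 - <<'E'
from h import *
s,M=st()
c=read_camera("wrist"); cv2.imwrite("pics/w1.png",c["image"])
T=np.eye(4);T[:3,:3]=M;T[:3,3]=s["tcp_pos"]; c["camera_from_world"]=np.linalg.inv(T@c["hand_eye"])
np.savez("w1.npz",**c); W=world(c)[...,:3];H=hsv(c)
red=((H[...,0]<6)|(H[...,0]>174))&(H[...,1]>180)&(H[...,2]>100)&(W[...,2]<.06)&(c["z_map"]>0)
for i,m in clusters(W,red,20): print(m.sum(),np.argwhere(m).mean(0),W[m].mean(0).round(4),W[m].max(0).round(4),W[m].min(0).round(4))
E
```

```text
t 1.98 tcp [0.4701 0.0875 0.2308] yaw 73.0 z [-0.001 -0.    -1.   ] gap 0.0427 q [ 0.02  0.13 -0.19  1.25 -0.    0.31]
192 [184.07291667 281.578125  ] [0.4717 0.095  0.0376] [0.481 0.104 0.042] [0.4638 0.086  0.0315]
```

View pics/w1.png

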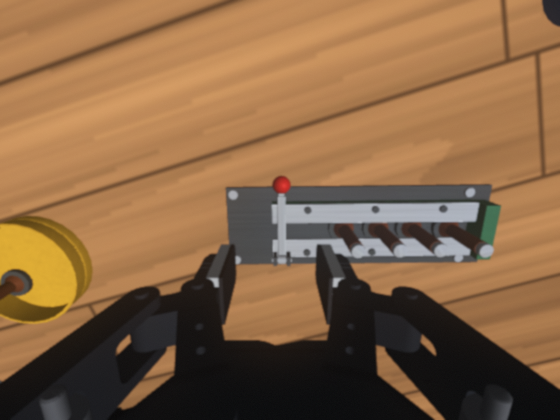

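The wrist view shows the red knob at (281,184), which gives world (0.473, 0.0945). That agrees with the fixed cameras. Next I grip it across the fixture's y.

Request:
{"api": "carry_out", "payload": {
  "moves": [
    {"tx":0.3,"ty":0.7,"tz":-5.5,"wx":0,"wy":0,"wz":0,"claw":0},
    {"tx":0,"ty":0,"tz":-5.5,"wx":0,"wy":0,"wz":0,"claw":0},
    {"tx":0,"ty":0,"tz":-5.5,"wx":0,"wy":0,"wz":0,"claw":0},
    {"tx":0,"ty":0,"tz":-3.5,"wx":0,"wy":0,"wz":0,"claw":0},
    {"tx":0,"ty":0,"tz":-1.7,"wx":0,"wy":0,"wz":0,"claw":0},
    {"tx":0,"ty":0,"tz":0,"wx":0,"wy":0,"wz":0,"claw":0.8},
    {"tx":0,"ty":0,"tz":0,"wx":0,"wy":0,"wz":0,"claw":0.8},
    {"tx":0,"ty":0,"tz":0,"wx":0,"wy":0,"wz":0,"claw":0.8}
  ],
  "newtons": 30
}}

```text
clock: 3.02
tcp_pos: [0.4726, 0.0937, 0.0148]
orientation: [-0.001, 0.149, 0.989, -0.0]
wrist_force: [-4.3, 0.9, -0.5]
finger_gap: 0.0198
grip_force: 29.3
```

Request:
{"api": "carry_out", "payload": {
  "moves": [
    {"tx":0.2,"ty":-0.1,"tz":2.4,"wx":0,"wy":0,"wz":0,"claw":0.8},
    {"tx":0.8,"ty":-0.2,"tz":2.3,"wx":0,"wy":0,"wz":0,"claw":0.8},
    {"tx":1.3,"ty":-0.4,"tz":2.0,"wx":0,"wy":0,"wz":0,"claw":0.8},
    {"tx":1.7,"ty":-0.5,"tz":1.6,"wx":0,"wy":0,"wz":0,"claw":0.8},
    {"tx":2.05,"ty":-0.6,"tz":1.1,"wx":0,"wy":0,"wz":0,"claw":0.8},
    {"tx":2.25,"ty":-0.7,"tz":0.6,"wx":0,"wy":0,"wz":0,"claw":0.8},
    {"tx":2.3,"ty":-0.7,"tz":0,"wx":0,"wy":0,"wz":0,"claw":0.8},
    {"tx":1.8,"ty":-0.5,"tz":-0.5,"wx":0,"wy":0,"wz":0,"claw":0.8}
  ]
}}

```text
clock: 4.03
tcp_pos: [0.6001, 0.0561, 0.1116]
orientation: [0.003, 0.149, 0.989, -0.0]
wrist_force: [-0.8, -0.2, 1.2]
finger_gap: 0.0198
grip_force: 29.1
```

Request:
{"api": "carry_out", "payload": {
  "moves": [
    {"tx":1.7,"ty":-0.5,"tz":-0.8,"wx":0,"wy":0,"wz":0,"claw":0.8},
    {"tx":1.5,"ty":-0.45,"tz":-1.2,"wx":0,"wy":0,"wz":0,"claw":0.8},
    {"tx":0,"ty":0,"tz":0,"wx":0,"wy":0,"wz":0,"claw":0.8},
    {"tx":0,"ty":0,"tz":0,"wx":0,"wy":0,"wz":0,"claw":0},
    {"tx":0,"ty":0,"tz":0,"wx":0,"wy":0,"wz":0,"claw":0},
    {"tx":0,"ty":0,"tz":4,"wx":0,"wy":0,"wz":0,"claw":0},
    {"tx":0,"ty":0,"tz":4,"wx":0,"wy":0,"wz":0,"claw":0},
    {"tx":0,"ty":0,"tz":2,"wx":0,"wy":0,"wz":0,"claw":0}
  ]
}}

```text
clock: 5.03
tcp_pos: [0.6298, 0.0475, 0.1916]
orientation: [0.001, 0.148, 0.989, 0.0]
wrist_force: [-0.7, 0.2, 0.4]
finger_gap: 0.0429
grip_force: 0.0
```

```bash
python3 - <<'E'
from h import *
st()
for n in ("side","scene"):
    c=read_camera(n); np.savez(n+"1.npz",**c); W=world(c)[...,:3];H=hsv(c)
    red=((H[...,0]<6)|(H[...,0]>174))&(H[...,1]>180)&(H[...,2]>100)&(W[...,2]>.02)&(W[...,2]<.2)&(c["z_map"]>0)&(W[...,0]<.9)
    for i,m in clusters(W,red,5): print(m.sum(),W[m].mean(0).round(4))
    cv2.imwrite("pics/"+n+"1.png",c["image"])
O=np.array([.5312,.0647]);fx=np.array([.958,-.287]);print("knob exp",O+.117*fx+.012*np.array([.287,.958]))
E
```

```text
t 5.03 tcp [0.6298 0.0475 0.1916] yaw 73.0 z [ 0.002  0.    -1.   ] gap 0.0429 q [-0.05  0.43  0.13  1.26  0.    0.25]
43 [0.6426 0.0495 0.0918]
28 [0.6487 0.047  0.092 ]
knob exp [0.64673  0.042617]
```

The latch is at its open stop. Next I go to spindle A, turning a further 90° so the fingers close across the slot.

Request:
{"api": "carry_out", "payload": {
  "moves": [
    {"tx":-0.9,"ty":1.3,"tz":0,"wx":0,"wy":0,"wz":0.18,"claw":0},
    {"tx":-0.9,"ty":1.3,"tz":0,"wx":0,"wy":0,"wz":0.18,"claw":0},
    {"tx":-0.9,"ty":1.3,"tz":0,"wx":0,"wy":0,"wz":0.18,"claw":0},
    {"tx":-0.9,"ty":1.3,"tz":0,"wx":0,"wy":0,"wz":0.18,"claw":0},
    {"tx":-0.9,"ty":1.4,"tz":0,"wx":0,"wy":0,"wz":0.18,"claw":0},
    {"tx":-0.9,"ty":1.4,"tz":0,"wx":0,"wy":0,"wz":0.18,"claw":0},
    {"tx":-0.9,"ty":1.4,"tz":0,"wx":0,"wy":0,"wz":0.18,"claw":0},
    {"tx":-0.9,"ty":1.3,"tz":0,"wx":0,"wy":0,"wz":0.18,"claw":0}
  ]
}}

```text
clock: 6.12
tcp_pos: [0.556, 0.1548, 0.1875]
orientation: [-0.001, -0.543, 0.84, 0.001]
wrist_force: [0.3, -0.0, -0.1]
finger_gap: 0.0427
grip_force: 0.0
```

Request:
{"api": "carry_out", "payload": {
  "moves": [
    {"tx":0,"ty":0,"tz":0,"wx":0,"wy":0,"wz":0.135,"claw":0},
    {"tx":0,"ty":0,"tz":0,"wx":0,"wy":0,"wz":0,"claw":0}
  ]
}}

```text
clock: 6.38
tcp_pos: [0.5563, 0.1545, 0.1878]
orientation: [-0.001, -0.596, 0.803, 0.001]
wrist_force: [0.0, -1.0, -0.4]
finger_gap: 0.0426
grip_force: 0.0
```

```bash
python3 - <<'E'
from h import *
s,M=st()
# precise axes: fit stems jointly from two cameras (first images), bottom-of-stem consistency
c=read_camera("wrist"); cv2.imwrite("pics/w2.png",c["image"])
T=np.eye(4);T[:3,:3]=M;T[:3,3]=s["tcp_pos"]; c["camera_from_world"]=np.linalg.inv(T@c["hand_eye"])
W=world(c)[...,:3]; z=W[...,2]
m=(c["z_map"]>0)&(z>.083)&(z<.089)
for i,k in clusters(W,m,8): print(k.sum(),W[k].mean(0).round(4),np.argwhere(k).mean(0))
E
```

```text
t 6.38 tcp [0.5563 0.1545 0.1878] yaw 163.1 z [-0.003 -0.    -1.   ] gap 0.0426 q [ 0.13  0.34 -0.03  1.21  0.   -1.14]
122 [0.6361 0.0471 0.0862] [110.19672131 140.55737705]
235 [0.5567 0.1542 0.0852] [205.82978723 275.09787234]
211 [0.569  0.1974 0.0852] [252.85781991 275.84834123]
189 [0.5813 0.2392 0.0852] [294.3968254  276.15873016]
170 [0.5961 0.2857 0.0852] [336.86470588 275.44117647]
```

View pics/w2.png

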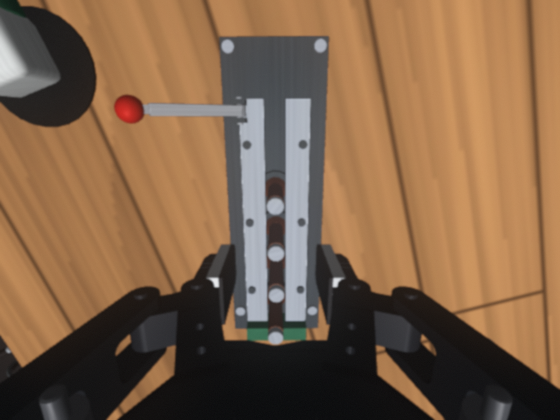

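The picture shows the latch lying open at (129,109) and the four bright tops in a line at column 275, which match the estimates. Next I grasp spindle A.

Request:
{"api": "carry_out", "payload": {
  "moves": [
    {"tx":0,"ty":0,"tz":-4.5,"wx":0,"wy":0,"wz":0,"claw":0},
    {"tx":0,"ty":0,"tz":-4.5,"wx":0,"wy":0,"wz":0,"claw":0},
    {"tx":0,"ty":0,"tz":-3,"wx":0,"wy":0,"wz":0,"claw":0},
    {"tx":0,"ty":0,"tz":-1.7,"wx":0,"wy":0,"wz":0,"claw":0},
    {"tx":0,"ty":0,"tz":0,"wx":0,"wy":0,"wz":0,"claw":0.9},
    {"tx":0,"ty":0,"tz":0,"wx":0,"wy":0,"wz":0,"claw":0.9},
    {"tx":0,"ty":0,"tz":0,"wx":0,"wy":0,"wz":0,"claw":0.9}
  ],
  "newtons": 60
}}

```text
clock: 7.3
tcp_pos: [0.5579, 0.1544, 0.053]
orientation: [0.0, -0.596, 0.803, -0.0]
wrist_force: [-0.1, 0.1, -2.3]
finger_gap: 0.0146
grip_force: 58.4
```

Request:
{"api": "carry_out", "payload": {
  "moves": [
    {"tx":-0.3,"ty":-1.0,"tz":0,"wx":0,"wy":0,"wz":0,"claw":0.9},
    {"tx":-0.6,"ty":-2.0,"tz":0,"wx":0,"wy":0,"wz":0,"claw":0.9},
    {"tx":-0.6,"ty":-2.0,"tz":0,"wx":0,"wy":0,"wz":0,"claw":0.9},
    {"tx":-0.6,"ty":-2.0,"tz":0,"wx":0,"wy":0,"wz":0,"claw":0.9},
    {"tx":-0.6,"ty":-2.0,"tz":0,"wx":0,"wy":0,"wz":0,"claw":0.9},
    {"tx":-0.6,"ty":-2.0,"tz":0,"wx":0,"wy":0,"wz":0,"claw":0.9},
    {"tx":-0.3,"ty":-1.0,"tz":0,"wx":0,"wy":0,"wz":0,"claw":0.9},
    {"tx":0,"ty":0,"tz":0,"wx":0,"wy":0,"wz":0,"claw":0.9}
  ]
}}

```text
clock: 8.3
tcp_pos: [0.5212, 0.0334, 0.0524]
orientation: [0.0, -0.595, 0.803, 0.0]
wrist_force: [0.2, 0.1, -2.4]
finger_gap: 0.0141
grip_force: 58.5
```

Request:
{"api": "carry_out", "payload": {
  "moves": [
    {"tx":0,"ty":0,"tz":2,"wx":0,"wy":0,"wz":0,"claw":0.9},
    {"tx":0,"ty":0,"tz":5,"wx":0,"wy":0,"wz":0,"claw":0.9},
    {"tx":-0.3,"ty":-4,"tz":5,"wx":0,"wy":0,"wz":0,"claw":0.9},
    {"tx":-0.4,"ty":-5,"tz":0,"wx":0,"wy":0,"wz":0,"claw":0.9},
    {"tx":-0.4,"ty":-5,"tz":0,"wx":0,"wy":0,"wz":0,"claw":0.9},
    {"tx":-0.3,"ty":-4,"tz":0,"wx":0,"wy":0,"wz":0,"claw":0.9},
    {"tx":0,"ty":-2,"tz":0,"wx":0,"wy":0,"wz":0,"claw":0.9},
    {"tx":0,"ty":0,"tz":0,"wx":0,"wy":0,"wz":0,"claw":0.9}
  ]
}}

```text
clock: 9.3
tcp_pos: [0.5078, -0.1653, 0.1709]
orientation: [0.0, -0.595, 0.803, 0.0]
wrist_force: [-0.1, 0.7, -2.6]
finger_gap: 0.0145
grip_force: 59.0
```

```bash
cat >> h.py <<'E'
CAM={"scene":np.array([.76,.64]),"side":np.array([-.55,.83])}
def tin(save=None):
    P=[]
    for n in("scene","side"):
        c=read_camera(n); W=world(c)[...,:3]; H=hsv(c); z=W[...,2]
        if save: cv2.imwrite(f"pics/{n}{save}.png",c["image"])
        y=(H[...,0]>18)&(H[...,0]<32)&(H[...,1]>200)&(H[...,2]>100)&(c["z_map"]>0)&(z>.034)&(z<.041)&(W[...,0]<.7)&(W[...,1]<0)
        P.append(W[y][:,:2])
        br=(c["z_map"]>0)&(z>.05)&(z<.25)&(np.hypot(W[...,0]-.49,W[...,1]+.262)<.12)
        for i,m in clusters(W,br,15): print(n,"tall",m.sum(),(W[m].mean(0)[:2]-.006*CAM[n]).round(4),"z",z[m].min().round(3),z[m].max().round(3))
    for p,n in zip(P+[np.vstack(P)],("scene","side","both")):
        s=[.49,-.262]; 
        from scipy.optimize import least_squares
        r=least_squares(lambda q:np.hypot(p[:,0]-q[0],p[:,1]-q[1])-.070,s,loss="soft_l1",f_scale=.002)
        print(n,len(p),"tin",r.x.round(4),"res",np.abs(r.fun).mean().round(4))
E
python3 - <<'E'
from h import *
st(); tin("2")
E
```

```text
t 9.3 tcp [ 0.5078 -0.1653  0.1709] yaw 163.1 z [ 0.     0.001 -1.   ] gap 0.0145 q [-0.47  0.26 -0.18  1.13  0.   -1.74]
scene tall 449 [ 0.5078 -0.1634] z 0.126 0.25
scene tall 43 [ 0.5008 -0.3062] z 0.05 0.088
side tall 636 [ 0.5152 -0.162 ] z 0.124 0.25
side tall 30 [ 0.4675 -0.1602] z 0.218 0.25
side tall 59 [ 0.5058 -0.305 ] z 0.051 0.086
scene 89 tin [ 0.489  -0.2629] res 0.0036
side 128 tin [ 0.49   -0.2627] res 0.0016
both 217 tin [ 0.4896 -0.2628] res 0.0025
```

View pics/side2.png

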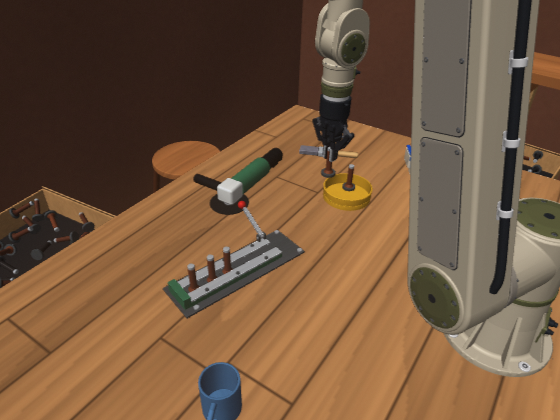

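The side view shows spindle A upright in the grip at (328,165), three left in the fixture, and the tin unmoved at (347,192). Next I place it at the 71° slot.

Request:
{"api": "carry_out", "payload": {
  "moves": [
    {"tx":-0.4,"ty":-3,"tz":0,"wx":0,"wy":0,"wz":0,"claw":0.9},
    {"tx":0,"ty":-2.6,"tz":-2,"wx":0,"wy":0,"wz":0,"claw":0.9},
    {"tx":0,"ty":0,"tz":-3.5,"wx":0,"wy":0,"wz":0,"claw":0.9},
    {"tx":0,"ty":0,"tz":-3.2,"wx":0,"wy":0,"wz":0,"claw":0.9},
    {"tx":0,"ty":0,"tz":-2,"wx":0,"wy":0,"wz":0,"claw":0.9},
    {"tx":0,"ty":0,"tz":-1.2,"wx":0,"wy":0,"wz":0,"claw":0.9},
    {"tx":0,"ty":0,"tz":0,"wx":0,"wy":0,"wz":0,"claw":0.9}
  ]
}}

```text
clock: 10.28
tcp_pos: [0.5031, -0.2198, 0.0514]
orientation: [-0.001, -0.596, 0.803, 0.001]
wrist_force: [-1.6, -3.0, -4.0]
finger_gap: 0.0145
grip_force: 61.4
```

Request:
{"api": "carry_out", "payload": {
  "moves": [
    {"tx":0,"ty":-0.2,"tz":0,"wx":0,"wy":0,"wz":0,"claw":0.9},
    {"tx":0,"ty":0,"tz":-0.1,"wx":0,"wy":0,"wz":0,"claw":0.9},
    {"tx":0,"ty":0,"tz":0,"wx":0,"wy":0,"wz":0,"claw":0.2},
    {"tx":0,"ty":0,"tz":0,"wx":0,"wy":0,"wz":0,"claw":0.2},
    {"tx":0,"ty":0,"tz":2,"wx":0,"wy":0,"wz":0,"claw":0.2},
    {"tx":0,"ty":0,"tz":5,"wx":0,"wy":0,"wz":0,"claw":0.2},
    {"tx":0.3,"ty":3,"tz":4,"wx":0,"wy":0,"wz":0,"claw":0.1},
    {"tx":1,"ty":6,"tz":0,"wx":0,"wy":0,"wz":0,"claw":0}
  ]
}}

```text
clock: 11.28
tcp_pos: [0.5195, -0.1345, 0.1654]
orientation: [0.002, -0.594, 0.804, -0.004]
wrist_force: [1.3, 1.0, -0.7]
finger_gap: 0.0425
grip_force: 0.0
```

Request:
{"api": "carry_out", "payload": {
  "moves": [
    {"tx":1,"ty":6,"tz":0,"wx":0,"wy":0,"wz":0,"claw":0},
    {"tx":1,"ty":6,"tz":0,"wx":0,"wy":0,"wz":0,"claw":0},
    {"tx":1,"ty":6,"tz":0,"wx":0,"wy":0,"wz":0,"claw":0},
    {"tx":1,"ty":6,"tz":0,"wx":0,"wy":0,"wz":0,"claw":0},
    {"tx":1.3,"ty":6,"tz":0,"wx":0,"wy":0,"wz":0,"claw":0},
    {"tx":0,"ty":2.5,"tz":0,"wx":0,"wy":0,"wz":0,"claw":0},
    {"tx":0,"ty":0,"tz":0,"wx":0,"wy":0,"wz":0,"claw":0}
  ]
}}

```text
clock: 12.15
tcp_pos: [0.5694, 0.1945, 0.1611]
orientation: [0.0, -0.598, 0.802, 0.0]
wrist_force: [-0.1, -0.4, 0.5]
finger_gap: 0.0426
grip_force: 0.0
```

```bash
cat >> h.py <<'E'
def slot():
    for n in("scene","side"):
        c=read_camera(n); W=world(c)[...,:3]; z=W[...,2]
        m=(c["z_map"]>0)&(z>.045)&(z<.095)&(np.abs((W[...,0]-.5312)*.958-(W[...,1]-.0647)*.287)<.03)&(W[...,1]>.05)&(W[...,1]<.33)
        for i,k in clusters(W,m,15): print(n,"slot",k.sum(),(W[k].mean(0)[:2]-.006*CAM[n]).round(4),z[k].max().round(3))
E
python3 - <<'E'
from h import *
st(); tin(); slot()
E
```

```text
t 12.15 tcp [0.5694 0.1945 0.1611] yaw 163.4 z [ 0.  0. -1.] gap 0.0426 q [ 0.2   0.39 -0.01  1.16  0.   -1.09]
scene tall 43 [ 0.5014 -0.3053] z 0.051 0.087
scene tall 41 [ 0.5021 -0.2209] z 0.051 0.088
side tall 64 [ 0.5066 -0.3051] z 0.05 0.086
side tall 65 [ 0.5072 -0.2199] z 0.05 0.084
scene 94 tin [ 0.4892 -0.2619] res 0.0031
side 124 tin [ 0.4895 -0.2622] res 0.0018
both 218 tin [ 0.4894 -0.2621] res 0.0024
scene slot 73 [0.5682 0.1973] 0.087
scene slot 75 [0.5809 0.239 ] 0.089
scene slot 78 [0.5962 0.2858] 0.09
side slot 114 [0.5703 0.198 ] 0.088
side slot 118 [0.5825 0.2394] 0.087
side slot 124 [0.5975 0.286 ] 0.088
```

A stands in the tin. Next is B.

Request:
{"api": "carry_out", "payload": {
  "moves": [
    {"tx":0,"ty":0.3,"tz":-4.5,"wx":0,"wy":0,"wz":0,"claw":0},
    {"tx":0,"ty":0,"tz":-4,"wx":0,"wy":0,"wz":0,"claw":0},
    {"tx":0,"ty":0,"tz":-2.4,"wx":0,"wy":0,"wz":0,"claw":0},
    {"tx":0,"ty":0,"tz":0,"wx":0,"wy":0,"wz":0,"claw":0.9},
    {"tx":0,"ty":0,"tz":0,"wx":0,"wy":0,"wz":0,"claw":0.9},
    {"tx":0,"ty":0,"tz":0,"wx":0,"wy":0,"wz":0,"claw":0.9},
    {"tx":-0.3,"ty":-1,"tz":0,"wx":0,"wy":0,"wz":0,"claw":0.9},
    {"tx":-0.6,"ty":-2,"tz":0,"wx":0,"wy":0,"wz":0,"claw":0.9}
  ]
}}

```text
clock: 13.35
tcp_pos: [0.5605, 0.1648, 0.0524]
orientation: [0.0, -0.597, 0.803, -0.0]
wrist_force: [0.2, -0.7, -1.8]
finger_gap: 0.0147
grip_force: 58.5
```

Request:
{"api": "carry_out", "payload": {
  "moves": [
    {"tx":-0.6,"ty":-2,"tz":0,"wx":0,"wy":0,"wz":0,"claw":0.9},
    {"tx":-0.6,"ty":-2,"tz":0,"wx":0,"wy":0,"wz":0,"claw":0.9},
    {"tx":-0.6,"ty":-2,"tz":0,"wx":0,"wy":0,"wz":0,"claw":0.9},
    {"tx":-0.6,"ty":-2,"tz":0,"wx":0,"wy":0,"wz":0,"claw":0.9},
    {"tx":-0.6,"ty":-2,"tz":0,"wx":0,"wy":0,"wz":0,"claw":0.9},
    {"tx":-0.6,"ty":-2,"tz":0,"wx":0,"wy":0,"wz":0,"claw":0.9},
    {"tx":-0.4,"ty":-1.4,"tz":0,"wx":0,"wy":0,"wz":0,"claw":0.9},
    {"tx":0,"ty":0,"tz":0,"wx":0,"wy":0,"wz":0,"claw":0.9}
  ]
}}

```text
clock: 14.35
tcp_pos: [0.5203, 0.0302, 0.0522]
orientation: [0.0, -0.595, 0.803, 0.0]
wrist_force: [0.6, -0.2, -2.0]
finger_gap: 0.0143
grip_force: 58.5
```

Request:
{"api": "carry_out", "payload": {
  "moves": [
    {"tx":0,"ty":0,"tz":2,"wx":0,"wy":0,"wz":0,"claw":0.9},
    {"tx":0,"ty":0,"tz":5,"wx":0,"wy":0,"wz":0,"claw":0.9},
    {"tx":0.2,"ty":-4,"tz":5,"wx":0,"wy":0,"wz":0,"claw":0.9},
    {"tx":0.2,"ty":-5,"tz":0,"wx":0,"wy":0,"wz":0,"claw":0.9},
    {"tx":0.2,"ty":-5,"tz":0,"wx":0,"wy":0,"wz":0,"claw":0.9},
    {"tx":0.2,"ty":-5,"tz":0,"wx":0,"wy":0,"wz":0,"claw":0.9},
    {"tx":0.2,"ty":-5,"tz":0,"wx":0,"wy":0,"wz":0,"claw":0.9},
    {"tx":0.1,"ty":-3,"tz":0,"wx":0,"wy":0,"wz":0,"claw":0.9}
  ]
}}

```text
clock: 15.35
tcp_pos: [0.5319, -0.2397, 0.1707]
orientation: [0.0, -0.596, 0.803, -0.0]
wrist_force: [0.5, 0.4, -2.7]
finger_gap: 0.014
grip_force: 59.0
```

```bash
python3 - <<'E'
from h import *
st(); tin()
E
```

```text
t 15.35 tcp [ 0.5319 -0.2397  0.1707] yaw 163.1 z [ 0.001 -0.    -1.   ] gap 0.014 q [-0.56  0.35 -0.05  1.17  0.   -1.84]
scene tall 523 [ 0.5276 -0.2411] z 0.051 0.25
scene tall 43 [ 0.5035 -0.2197] z 0.052 0.089
side tall 695 [ 0.5355 -0.2381] z 0.123 0.25
side tall 65 [ 0.5065 -0.3048] z 0.05 0.085
side tall 63 [ 0.5075 -0.2205] z 0.051 0.086
scene 86 tin [ 0.4894 -0.2626] res 0.0027
side 122 tin [ 0.4898 -0.2621] res 0.0016
both 208 tin [ 0.4896 -0.2623] res 0.0021
```

Request:
{"api": "carry_out", "payload": {
  "moves": [
    {"tx":0,"ty":-2.4,"tz":-1,"wx":0,"wy":0,"wz":0,"claw":0.9},
    {"tx":0,"ty":0,"tz":-4,"wx":0,"wy":0,"wz":0,"claw":0.9},
    {"tx":0,"ty":0,"tz":-4,"wx":0,"wy":0,"wz":0,"claw":0.9},
    {"tx":0,"ty":0,"tz":-2,"wx":0,"wy":0,"wz":0,"claw":0.9},
    {"tx":0,"ty":0,"tz":-0.9,"wx":0,"wy":0,"wz":0,"claw":0.9},
    {"tx":0,"ty":0,"tz":0,"wx":0,"wy":0,"wz":0,"claw":0.9}
  ]
}}

```text
clock: 16.2
tcp_pos: [0.5317, -0.2615, 0.0518]
orientation: [-0.0, -0.596, 0.803, 0.0]
wrist_force: [-0.0, 1.0, -2.3]
finger_gap: 0.0148
grip_force: 59.2
```

Request:
{"api": "carry_out", "payload": {
  "moves": [
    {"tx":0,"ty":0,"tz":-0.1,"wx":0,"wy":0,"wz":0,"claw":0.9},
    {"tx":0,"ty":0,"tz":0,"wx":0,"wy":0,"wz":0,"claw":0.2},
    {"tx":0,"ty":0,"tz":0,"wx":0,"wy":0,"wz":0,"claw":0.2},
    {"tx":0,"ty":0,"tz":2,"wx":0,"wy":0,"wz":0,"claw":0.2},
    {"tx":0,"ty":0,"tz":4,"wx":0,"wy":0,"wz":0,"claw":0.2},
    {"tx":0,"ty":0,"tz":5,"wx":0,"wy":0,"wz":0,"claw":0.2},
    {"tx":0.3,"ty":6,"tz":0,"wx":0,"wy":0,"wz":0,"claw":0},
    {"tx":0.6,"ty":6,"tz":0,"wx":0,"wy":0,"wz":0,"claw":0}
  ]
}}

```text
clock: 17.2
tcp_pos: [0.5413, -0.1415, 0.1624]
orientation: [0.001, -0.595, 0.804, -0.001]
wrist_force: [0.4, 0.9, -1.2]
finger_gap: 0.0431
grip_force: 0.0
```

Request:
{"api": "carry_out", "payload": {
  "moves": [
    {"tx":0.6,"ty":6,"tz":0,"wx":0,"wy":0,"wz":0,"claw":0},
    {"tx":0.6,"ty":6,"tz":0,"wx":0,"wy":0,"wz":0,"claw":0},
    {"tx":0.6,"ty":6,"tz":0,"wx":0,"wy":0,"wz":0,"claw":0},
    {"tx":0.6,"ty":6,"tz":0,"wx":0,"wy":0,"wz":0,"claw":0},
    {"tx":0.6,"ty":6,"tz":0,"wx":0,"wy":0,"wz":0,"claw":0},
    {"tx":0.6,"ty":6,"tz":0,"wx":0,"wy":0,"wz":0,"claw":0},
    {"tx":0.5,"ty":2,"tz":0,"wx":0,"wy":0,"wz":0,"claw":0},
    {"tx":0,"ty":0,"tz":0,"wx":0,"wy":0,"wz":0,"claw":0}
  ]
}}

```text
clock: 18.2
tcp_pos: [0.5816, 0.2395, 0.1609]
orientation: [0.0, -0.597, 0.802, -0.0]
wrist_force: [-0.7, -0.9, -0.6]
finger_gap: 0.0427
grip_force: 0.0
```

```bash
python3 - <<'E'
from h import *
st(); tin(); slot()
E
```

```text
t 18.2 tcp [0.5816 0.2395 0.1609] yaw 163.3 z [ 0. -0. -1.] gap 0.0427 q [ 0.26  0.44  0.07  1.19 -0.   -1.02]
scene tall 89 [ 0.5171 -0.2808] z 0.05 0.09
scene tall 43 [ 0.5036 -0.2196] z 0.05 0.088
side tall 59 [ 0.5065 -0.3052] z 0.052 0.086
side tall 120 [ 0.5217 -0.2384] z 0.051 0.085
scene 83 tin [ 0.4899 -0.2627] res 0.0024
side 115 tin [ 0.4899 -0.2618] res 0.0014
both 198 tin [ 0.4899 -0.262 ] res 0.0018
scene slot 74 [0.5806 0.2391] 0.088
scene slot 78 [0.5963 0.286 ] 0.089
side slot 117 [0.5822 0.2396] 0.089
side slot 125 [0.5972 0.286 ] 0.089
```

Request:
{"api": "carry_out", "payload": {
  "moves": [
    {"tx":0,"ty":0,"tz":-4.5,"wx":0,"wy":0,"wz":0,"claw":0},
    {"tx":0,"ty":0,"tz":-4,"wx":0,"wy":0,"wz":0,"claw":0},
    {"tx":0,"ty":0,"tz":-2.4,"wx":0,"wy":0,"wz":0,"claw":0},
    {"tx":0,"ty":0,"tz":0,"wx":0,"wy":0,"wz":0,"claw":0.9},
    {"tx":0,"ty":0,"tz":0,"wx":0,"wy":0,"wz":0,"claw":0.9},
    {"tx":0,"ty":0,"tz":0,"wx":0,"wy":0,"wz":0,"claw":0.9},
    {"tx":-0.3,"ty":-1,"tz":0,"wx":0,"wy":0,"wz":0,"claw":0.9},
    {"tx":-0.6,"ty":-2,"tz":0,"wx":0,"wy":0,"wz":0,"claw":0.9}
  ]
}}

```text
clock: 19.4
tcp_pos: [0.5724, 0.2078, 0.0523]
orientation: [0.0, -0.597, 0.803, -0.0]
wrist_force: [-0.4, -0.4, -2.0]
finger_gap: 0.0144
grip_force: 58.5
```

Request:
{"api": "carry_out", "payload": {
  "moves": [
    {"tx":-0.7,"ty":-2.4,"tz":0,"wx":0,"wy":0,"wz":0,"claw":0.9},
    {"tx":-0.8,"ty":-2.6,"tz":0,"wx":0,"wy":0,"wz":0,"claw":0.9},
    {"tx":-0.8,"ty":-2.6,"tz":0,"wx":0,"wy":0,"wz":0,"claw":0.9},
    {"tx":-0.8,"ty":-2.7,"tz":0,"wx":0,"wy":0,"wz":0,"claw":0.9},
    {"tx":-0.8,"ty":-2.7,"tz":0,"wx":0,"wy":0,"wz":0,"claw":0.9},
    {"tx":-0.8,"ty":-2.7,"tz":0,"wx":0,"wy":0,"wz":0,"claw":0.9},
    {"tx":-0.6,"ty":-2.1,"tz":0,"wx":0,"wy":0,"wz":0,"claw":0.9},
    {"tx":0,"ty":0,"tz":0,"wx":0,"wy":0,"wz":0,"claw":0.9}
  ]
}}

```text
clock: 20.4
tcp_pos: [0.5184, 0.0282, 0.0521]
orientation: [-0.0, -0.595, 0.804, -0.0]
wrist_force: [-0.3, 0.8, -1.5]
finger_gap: 0.0144
grip_force: 58.6
```

Request:
{"api": "carry_out", "payload": {
  "moves": [
    {"tx":0,"ty":0,"tz":2,"wx":0,"wy":0,"wz":0,"claw":0.9},
    {"tx":0,"ty":0,"tz":5,"wx":0,"wy":0,"wz":0,"claw":0.9},
    {"tx":-1.0,"ty":-4,"tz":5,"wx":0,"wy":0,"wz":0,"claw":0.9},
    {"tx":-1.0,"ty":-5,"tz":0,"wx":0,"wy":0,"wz":0,"claw":0.9},
    {"tx":-1.2,"ty":-5,"tz":0,"wx":0,"wy":0,"wz":0,"claw":0.9},
    {"tx":-1.2,"ty":-5,"tz":0,"wx":0,"wy":0,"wz":0,"claw":0.9},
    {"tx":-1.2,"ty":-3,"tz":0,"wx":0,"wy":0,"wz":0,"claw":0.9},
    {"tx":-0.7,"ty":0,"tz":0,"wx":0,"wy":0,"wz":0,"claw":0.9}
  ]
}}

```text
clock: 21.4
tcp_pos: [0.4561, -0.19, 0.17]
orientation: [0.0, -0.595, 0.804, -0.0]
wrist_force: [0.9, 1.0, -3.2]
finger_gap: 0.0141
grip_force: 58.8
```

```bash
python3 - <<'E'
from h import *
st(); tin()
E
```

```text
t 21.4 tcp [ 0.4561 -0.19    0.17  ] yaw 163.0 z [ 0. -0. -1.] gap 0.0141 q [-0.56  0.19 -0.27  1.11 -0.   -1.83]
scene tall 446 [ 0.4557 -0.1865] z 0.123 0.25
scene tall 92 [ 0.5181 -0.2796] z 0.05 0.09
scene tall 42 [ 0.5035 -0.2197] z 0.05 0.088
side tall 744 [ 0.4621 -0.186 ] z 0.071 0.25
side tall 125 [ 0.5216 -0.2382] z 0.05 0.088
scene 81 tin [ 0.4891 -0.2629] res 0.0024
side 113 tin [ 0.49   -0.2621] res 0.0016
both 194 tin [ 0.4896 -0.2624] res 0.0019
```

Request:
{"api": "carry_out", "payload": {
  "moves": [
    {"tx":0,"ty":-3.0,"tz":0,"wx":0,"wy":0,"wz":0,"claw":0.9},
    {"tx":0,"ty":-1.7,"tz":-1,"wx":0,"wy":0,"wz":0,"claw":0.9},
    {"tx":0,"ty":0,"tz":-4,"wx":0,"wy":0,"wz":0,"claw":0.9},
    {"tx":0,"ty":0,"tz":-4,"wx":0,"wy":0,"wz":0,"claw":0.9},
    {"tx":0,"ty":0,"tz":-2,"wx":0,"wy":0,"wz":0,"claw":0.9},
    {"tx":0,"ty":0,"tz":-0.8,"wx":0,"wy":0,"wz":0,"claw":0.9},
    {"tx":0,"ty":0,"tz":0,"wx":0,"wy":0,"wz":0,"claw":0.9}
  ]
}}

```text
clock: 22.38
tcp_pos: [0.457, -0.2348, 0.0519]
orientation: [-0.0, -0.596, 0.803, 0.0]
wrist_force: [-0.2, -0.3, -1.7]
finger_gap: 0.0144
grip_force: 59.2
```

Request:
{"api": "carry_out", "payload": {
  "moves": [
    {"tx":0,"ty":0,"tz":-0.1,"wx":0,"wy":0,"wz":0,"claw":0.9},
    {"tx":0,"ty":0,"tz":0,"wx":0,"wy":0,"wz":0,"claw":0.2},
    {"tx":0,"ty":0,"tz":0,"wx":0,"wy":0,"wz":0,"claw":0.2},
    {"tx":0,"ty":0,"tz":2,"wx":0,"wy":0,"wz":0,"claw":0.2},
    {"tx":0,"ty":0,"tz":4,"wx":0,"wy":0,"wz":0,"claw":0.2},
    {"tx":0,"ty":0,"tz":5,"wx":0,"wy":0,"wz":0,"claw":0.2},
    {"tx":1.4,"ty":5,"tz":0,"wx":0,"wy":0,"wz":0,"claw":0},
    {"tx":1.4,"ty":5,"tz":0,"wx":0,"wy":0,"wz":0,"claw":0}
  ]
}}

```text
clock: 23.38
tcp_pos: [0.4859, -0.1352, 0.1625]
orientation: [0.001, -0.595, 0.804, -0.001]
wrist_force: [1.0, -0.1, -0.1]
finger_gap: 0.0425
grip_force: 0.0
```

Request:
{"api": "carry_out", "payload": {
  "moves": [
    {"tx":1.6,"ty":6,"tz":0,"wx":0,"wy":0,"wz":0,"claw":0},
    {"tx":1.6,"ty":6,"tz":0,"wx":0,"wy":0,"wz":0,"claw":0},
    {"tx":1.6,"ty":6,"tz":0,"wx":0,"wy":0,"wz":0,"claw":0},
    {"tx":1.6,"ty":6,"tz":0,"wx":0,"wy":0,"wz":0,"claw":0},
    {"tx":1.6,"ty":6,"tz":0,"wx":0,"wy":0,"wz":0,"claw":0},
    {"tx":1.6,"ty":6,"tz":0,"wx":0,"wy":0,"wz":0,"claw":0},
    {"tx":1.6,"ty":6,"tz":0,"wx":0,"wy":0,"wz":0,"claw":0},
    {"tx":0,"ty":0.1,"tz":0,"wx":0,"wy":0,"wz":0,"claw":0}
  ]
}}

```text
clock: 24.38
tcp_pos: [0.5971, 0.29, 0.1603]
orientation: [0.0, -0.598, 0.801, 0.0]
wrist_force: [-0.8, -0.8, -0.7]
finger_gap: 0.0426
grip_force: 0.0
```

```bash
python3 - <<'E'
from h import *
st(); tin(); slot()
E
```

```text
t 24.38 tcp [0.5971 0.29   0.1603] yaw 163.5 z [ 0.     0.001 -1.   ] gap 0.0426 q [ 0.33  0.51  0.17  1.23  0.   -0.95]
scene tall 88 [ 0.5187 -0.2789] z 0.05 0.09
scene tall 49 [ 0.4565 -0.2322] z 0.051 0.089
scene tall 40 [ 0.5019 -0.2211] z 0.05 0.089
side tall 61 [ 0.5065 -0.3053] z 0.051 0.085
side tall 123 [ 0.5211 -0.2374] z 0.051 0.087
side tall 68 [ 0.4616 -0.2314] z 0.05 0.086
scene 81 tin [ 0.4892 -0.2618] res 0.0028
side 111 tin [ 0.4897 -0.2614] res 0.0014
both 192 tin [ 0.4895 -0.2616] res 0.002
scene slot 78 [0.5962 0.2858] 0.09
side slot 124 [0.5972 0.2861] 0.088
```

Request:
{"api": "carry_out", "payload": {
  "moves": [
    {"tx":0,"ty":-0.4,"tz":-4.5,"wx":0,"wy":0,"wz":0,"claw":0},
    {"tx":0,"ty":0,"tz":-4,"wx":0,"wy":0,"wz":0,"claw":0},
    {"tx":0,"ty":0,"tz":-2.3,"wx":0,"wy":0,"wz":0,"claw":0},
    {"tx":0,"ty":0,"tz":0,"wx":0,"wy":0,"wz":0,"claw":0.9},
    {"tx":0,"ty":0,"tz":0,"wx":0,"wy":0,"wz":0,"claw":0.9},
    {"tx":0,"ty":0,"tz":0,"wx":0,"wy":0,"wz":0,"claw":0.9},
    {"tx":-0.3,"ty":-1,"tz":0,"wx":0,"wy":0,"wz":0,"claw":0.9},
    {"tx":-0.8,"ty":-2.7,"tz":0,"wx":0,"wy":0,"wz":0,"claw":0.9}
  ]
}}

```text
clock: 25.58
tcp_pos: [0.5864, 0.2449, 0.0537]
orientation: [0.001, -0.597, 0.802, -0.0]
wrist_force: [0.2, -0.5, -1.9]
finger_gap: 0.0143
grip_force: 58.5
```

Request:
{"api": "carry_out", "payload": {
  "moves": [
    {"tx":-0.9,"ty":-3,"tz":0,"wx":0,"wy":0,"wz":0,"claw":0.9},
    {"tx":-1.0,"ty":-3.3,"tz":0,"wx":0,"wy":0,"wz":0,"claw":0.9},
    {"tx":-1.0,"ty":-3.3,"tz":0,"wx":0,"wy":0,"wz":0,"claw":0.9},
    {"tx":-1.0,"ty":-3.3,"tz":0,"wx":0,"wy":0,"wz":0,"claw":0.9},
    {"tx":-1.0,"ty":-3.3,"tz":0,"wx":0,"wy":0,"wz":0,"claw":0.9},
    {"tx":-1.0,"ty":-3.3,"tz":0,"wx":0,"wy":0,"wz":0,"claw":0.9},
    {"tx":-0.7,"ty":-2.2,"tz":0,"wx":0,"wy":0,"wz":0,"claw":0.9},
    {"tx":0,"ty":0,"tz":0,"wx":0,"wy":0,"wz":0,"claw":0.9}
  ]
}}

```text
clock: 26.58
tcp_pos: [0.5195, 0.026, 0.0536]
orientation: [0.0, -0.595, 0.804, -0.0]
wrist_force: [-0.6, 0.3, -0.9]
finger_gap: 0.0143
grip_force: 58.5
```

Request:
{"api": "carry_out", "payload": {
  "moves": [
    {"tx":0,"ty":0,"tz":2,"wx":0,"wy":0,"wz":0,"claw":0.9},
    {"tx":0,"ty":0,"tz":5,"wx":0,"wy":0,"wz":0,"claw":0.9},
    {"tx":-1.0,"ty":-4,"tz":5,"wx":0,"wy":0,"wz":0,"claw":0.9},
    {"tx":-1.0,"ty":-5,"tz":0,"wx":0,"wy":0,"wz":0,"claw":0.9},
    {"tx":-1.2,"ty":-5,"tz":0,"wx":0,"wy":0,"wz":0,"claw":0.9},
    {"tx":-1.2,"ty":-5,"tz":0,"wx":0,"wy":0,"wz":0,"claw":0.9},
    {"tx":-1.2,"ty":-5,"tz":0,"wx":0,"wy":0,"wz":0,"claw":0.9},
    {"tx":-0.8,"ty":-3,"tz":0,"wx":0,"wy":0,"wz":0,"claw":0.9}
  ]
}}

```text
clock: 27.58
tcp_pos: [0.4562, -0.2428, 0.1718]
orientation: [0.0, -0.596, 0.803, -0.001]
wrist_force: [0.6, 1.1, -2.3]
finger_gap: 0.0144
grip_force: 58.8
```

```bash
python3 - <<'E'
from h import *
st(); tin("3")
E
```

```text
t 27.57 tcp [ 0.4562 -0.2428  0.1718] yaw 163.1 z [ 0.001 -0.001 -1.   ] gap 0.0144 q [-0.64  0.23 -0.22  1.12 -0.   -1.92]
scene tall 447 [ 0.4546 -0.2382] z 0.126 0.25
scene tall 88 [ 0.5188 -0.2784] z 0.051 0.089
scene tall 48 [ 0.4567 -0.2322] z 0.051 0.091
scene tall 42 [ 0.503  -0.2201] z 0.052 0.088
side tall 784 [ 0.4627 -0.2443] z 0.05 0.25
side tall 123 [ 0.5214 -0.238 ] z 0.05 0.085
side tall 65 [ 0.462  -0.2323] z 0.052 0.086
scene 80 tin [ 0.4886 -0.2625] res 0.0025
side 105 tin [ 0.4896 -0.2618] res 0.0013
both 185 tin [ 0.4892 -0.262 ] res 0.0019
```

Request:
{"api": "carry_out", "payload": {
  "moves": [
    {"tx":0,"ty":-3.0,"tz":0,"wx":0,"wy":0,"wz":0,"claw":0.9},
    {"tx":0,"ty":-1.2,"tz":-1,"wx":0,"wy":0,"wz":0,"claw":0.9},
    {"tx":0,"ty":0,"tz":-4,"wx":0,"wy":0,"wz":0,"claw":0.9},
    {"tx":0,"ty":0,"tz":-4,"wx":0,"wy":0,"wz":0,"claw":0.9},
    {"tx":0,"ty":0,"tz":-2,"wx":0,"wy":0,"wz":0,"claw":0.9},
    {"tx":0,"ty":0,"tz":-0.8,"wx":0,"wy":0,"wz":0,"claw":0.9},
    {"tx":0,"ty":0,"tz":0,"wx":0,"wy":0,"wz":0,"claw":0.9}
  ]
}}

```text
clock: 28.55
tcp_pos: [0.4564, -0.2822, 0.0532]
orientation: [0.0, -0.596, 0.803, 0.0]
wrist_force: [0.1, -0.6, -0.7]
finger_gap: 0.0146
grip_force: 59.1
```

Request:
{"api": "carry_out", "payload": {
  "moves": [
    {"tx":0,"ty":0,"tz":-0.1,"wx":0,"wy":0,"wz":0,"claw":0.9},
    {"tx":0,"ty":0,"tz":0,"wx":0,"wy":0,"wz":0,"claw":0.2},
    {"tx":0,"ty":0,"tz":0,"wx":0,"wy":0,"wz":0,"claw":0.2},
    {"tx":0,"ty":0,"tz":2,"wx":0,"wy":0,"wz":0,"claw":0.2},
    {"tx":0,"ty":0,"tz":4,"wx":0,"wy":0,"wz":0,"claw":0.2},
    {"tx":0,"ty":0,"tz":5,"wx":0,"wy":0,"wz":0,"claw":0.2},
    {"tx":2,"ty":4,"tz":2,"wx":0,"wy":0,"wz":-0.17,"claw":0},
    {"tx":2,"ty":4,"tz":2,"wx":0,"wy":0,"wz":-0.17,"claw":0}
  ]
}}

```text
clock: 29.55
tcp_pos: [0.4969, -0.2028, 0.2041]
orientation: [0.001, -0.448, 0.894, -0.001]
wrist_force: [0.6, -0.5, -0.5]
finger_gap: 0.0424
grip_force: 0.0
```

Request:
{"api": "carry_out", "payload": {
  "moves": [
    {"tx":2,"ty":4,"tz":0,"wx":0,"wy":0,"wz":-0.18,"claw":0},
    {"tx":2,"ty":4,"tz":0,"wx":0,"wy":0,"wz":-0.18,"claw":0},
    {"tx":2,"ty":4,"tz":0,"wx":0,"wy":0,"wz":-0.18,"claw":0},
    {"tx":2,"ty":4,"tz":0,"wx":0,"wy":0,"wz":-0.18,"claw":0},
    {"tx":2,"ty":4,"tz":0,"wx":0,"wy":0,"wz":-0.18,"claw":0},
    {"tx":2,"ty":4,"tz":0,"wx":0,"wy":0,"wz":-0.18,"claw":0},
    {"tx":2,"ty":0,"tz":0,"wx":0,"wy":0,"wz":-0.16,"claw":0},
    {"tx":0,"ty":0,"tz":0,"wx":0,"wy":0,"wz":0,"claw":0}
  ]
}}

```text
clock: 30.55
tcp_pos: [0.6371, 0.0377, 0.2021]
orientation: [0.0, 0.15, 0.989, 0.0]
wrist_force: [-0.5, -0.2, -0.5]
finger_gap: 0.0431
grip_force: 0.0
```

```bash
python3 - <<'E'
from h import *
st(); tin("4"); slot()
E
```

```text
t 30.55 tcp [0.6371 0.0377 0.2021] yaw 72.8 z [ 0.001 -0.    -1.   ] gap 0.0431 q [-0.07  0.45  0.17  1.29 -0.    0.23]
scene tall 80 [ 0.4812 -0.2478] z 0.05 0.09
scene tall 89 [ 0.5183 -0.2791] z 0.05 0.091
scene tall 46 [ 0.4562 -0.2323] z 0.05 0.089
side tall 58 [ 0.5063 -0.3048] z 0.051 0.087
side tall 124 [ 0.5214 -0.2382] z 0.051 0.086
side tall 129 [ 0.4623 -0.254 ] z 0.051 0.086
scene 78 tin [ 0.4887 -0.2626] res 0.0028
side 101 tin [ 0.49   -0.2618] res 0.0014
both 179 tin [ 0.4895 -0.2621] res 0.0021
```

View pics/side4.png

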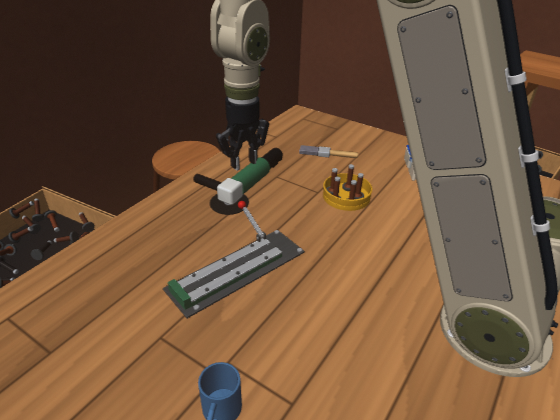

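The side view shows five spindles standing in the tin around (347,185), an empty fixture, and the latch open with its knob at (241,205). Next I grip the knob and close the latch.

Request:
{"api": "carry_out", "payload": {
  "moves": [
    {"tx":0.7,"ty":0.5,"tz":-3,"wx":0,"wy":0,"wz":0,"claw":0},
    {"tx":0,"ty":0,"tz":-4,"wx":0,"wy":0,"wz":0,"claw":0},
    {"tx":0,"ty":0,"tz":-4,"wx":0,"wy":0,"wz":0,"claw":0},
    {"tx":0,"ty":0,"tz":-2.2,"wx":0,"wy":0,"wz":0,"claw":0},
    {"tx":0,"ty":0,"tz":0,"wx":0,"wy":0,"wz":0,"claw":0.8},
    {"tx":0,"ty":0,"tz":0,"wx":0,"wy":0,"wz":0,"claw":0.8},
    {"tx":0,"ty":0,"tz":0,"wx":0,"wy":0,"wz":0,"claw":0.8}
  ],
  "newtons": 30
}}

```text
clock: 31.62
tcp_pos: [0.6408, 0.044, 0.0703]
orientation: [-0.002, 0.15, 0.989, 0.002]
wrist_force: [-3.4, 6.6, -3.9]
finger_gap: 0.0196
grip_force: 29.4
```

Request:
{"api": "carry_out", "payload": {
  "moves": [
    {"tx":-1.5,"ty":0.45,"tz":1.8,"wx":0,"wy":0,"wz":0,"claw":0.8},
    {"tx":-1.9,"ty":0.55,"tz":1.4,"wx":0,"wy":0,"wz":0,"claw":0.8},
    {"tx":-2.15,"ty":0.65,"tz":0.9,"wx":0,"wy":0,"wz":0,"claw":0.8},
    {"tx":-2.3,"ty":0.7,"tz":0.3,"wx":0,"wy":0,"wz":0,"claw":0.8},
    {"tx":-2.3,"ty":0.7,"tz":-0.3,"wx":0,"wy":0,"wz":0,"claw":0.8},
    {"tx":-2.15,"ty":0.65,"tz":-0.9,"wx":0,"wy":0,"wz":0,"claw":0.8},
    {"tx":-1.9,"ty":0.55,"tz":-1.4,"wx":0,"wy":0,"wz":0,"claw":0.8},
    {"tx":-1.5,"ty":0.45,"tz":-1.9,"wx":0,"wy":0,"wz":0,"claw":0.8}
  ]
}}

```text
clock: 32.62
tcp_pos: [0.487, 0.0896, 0.072]
orientation: [0.002, 0.15, 0.989, 0.001]
wrist_force: [1.4, 0.9, -0.1]
finger_gap: 0.0196
grip_force: 32.8
```

Request:
{"api": "carry_out", "payload": {
  "moves": [
    {"tx":-1.0,"ty":0.3,"tz":-2.2,"wx":0,"wy":0,"wz":0,"claw":0.8},
    {"tx":-0.45,"ty":0.1,"tz":-2.3,"wx":0,"wy":0,"wz":0,"claw":0.8},
    {"tx":0,"ty":0,"tz":-0.7,"wx":0,"wy":0,"wz":0,"claw":0.8},
    {"tx":0,"ty":0,"tz":0,"wx":0,"wy":0,"wz":0,"claw":0},
    {"tx":0,"ty":0,"tz":0,"wx":0,"wy":0,"wz":0,"claw":0},
    {"tx":0,"ty":0,"tz":3,"wx":0,"wy":0,"wz":0,"claw":0},
    {"tx":0,"ty":0,"tz":5,"wx":0,"wy":0,"wz":0,"claw":0},
    {"tx":-1,"ty":2,"tz":6,"wx":0,"wy":0,"wz":0,"claw":0}
  ]
}}

```text
clock: 33.62
tcp_pos: [0.4625, 0.1117, 0.1578]
orientation: [0.0, 0.152, 0.988, -0.0]
wrist_force: [1.6, 0.5, 0.0]
finger_gap: 0.0429
grip_force: 0.0
```

Request:
{"api": "carry_out", "payload": {
  "moves": [
    {"tx":-1,"ty":4,"tz":4,"wx":0,"wy":0,"wz":0,"claw":0},
    {"tx":0,"ty":4,"tz":4,"wx":0,"wy":0,"wz":0,"claw":0},
    {"tx":0,"ty":0,"tz":0,"wx":0,"wy":0,"wz":0,"claw":0}
  ]
}}

```text
clock: 34.0
tcp_pos: [0.4543, 0.1949, 0.2404]
orientation: [0.004, 0.149, 0.989, 0.002]
wrist_force: [0.0, -0.3, -1.0]
finger_gap: 0.0426
grip_force: 0.0
```

```bash
python3 - <<'E'
from h import *
st(); tin("5")
for n in ("side","scene"):
    c=read_camera(n); W=world(c)[...,:3];H=hsv(c)
    red=((H[...,0]<6)|(H[...,0]>174))&(H[...,1]>180)&(H[...,2]>100)&(W[...,2]>.005)&(W[...,2]<.2)&(c["z_map"]>0)&(W[...,0]<.9)
    for i,m in clusters(W,red,5): print("red",m.sum(),W[m].mean(0).round(4))
E
```

```text
t 34.0 tcp [0.4543 0.1949 0.2404] yaw 72.8 z [ 0.009  0.002 -1.   ] gap 0.0426 q [ 0.24  0.15 -0.15  1.27 -0.    0.54]
scene tall 82 [ 0.4816 -0.2472] z 0.05 0.089
scene tall 89 [ 0.5175 -0.28  ] z 0.05 0.091
scene tall 49 [ 0.457  -0.2321] z 0.05 0.09
side tall 66 [ 0.5063 -0.3046] z 0.05 0.087
side tall 123 [ 0.5215 -0.2381] z 0.051 0.086
side tall 131 [ 0.4623 -0.2541] z 0.051 0.085
scene 72 tin [ 0.4893 -0.2621] res 0.0017
side 98 tin [ 0.4897 -0.2614] res 0.0015
both 170 tin [ 0.4895 -0.2617] res 0.0016
red 48 [0.4715 0.0993 0.0361]
red 21 [0.4786 0.0979 0.0367]
```

View pics/side5.png

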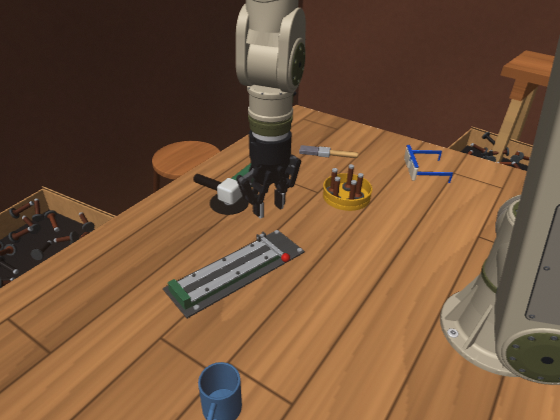

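The knob is back at (286,257), its shut position. All five spindles stand in the tin and the gripper is clear, so I'm handing in.

```bash
python3 -c "
from workcell import env
print(env.hand_in())"
```

```text
the job is handed in; nothing more can be done
None
```

I handed the job in: the four spindles from the fixture now stand upright in the tin beside the one already there, the latch is shut again, and I left the tools and mug alone. The hand-in gave no verdict; the last camera check showed all of this.

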